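# Pack the lantern maker's tray

### The arm

A 7-joint arm with a two-finger parallel gripper is mounted at the origin on the work surface. World frame = base frame: x ahead of the robot, y to its left, z up, the work surface at z = 0. Lengths are in m, angles in rad, forces in N, time in s.
With the tool pointing down it reaches from about 0.35 to 0.9 m from the base axis. Payload 7.2 kg.
Tool frame: the origin (TCP) lies between the finger pads; the fingertips stand 25 mm ahead of it and the grasp point (between the pads) lies 6 mm ahead of it; z points along the fingers, y is the line along which they close (so a half turn about z gives the same grasp; the last joint's range is limited). The gripper opens to 85 mm and grips with 20 to 120 N. Pads are 22 mm wide; open, the fingers measure 114 mm over their backs; the gripper's body (76 mm by 85 mm) begins 54 mm behind the grasp point. The pads swing forward as they close: fully open they stand 13 mm farther back than shut.
Start: joints at [1.161, 0.411, -0.013, 1.596, 0.006, 1.134, -0.082], TCP at [0.209, -0.589, 0.256] pointing down, gripper open.
Joint ranges: [-2.95, 2.95], [-0.29, 1.99], [-1.47, 1.44], [0.14, 2.54], [-1.03, 4.17], [0.13, 1.85], [-2.86, 2.86]. Speed limits (rad/s): [2.39, 2.39, 3.01, 3.01, 3.14, 3.14, 3.14].

### API

Orientations are given as a unit quaternion [x, y, z, w].
In Python, from bench import bot gives the robot as it stands.
- The arm moves only by the tool jog_arm, never from a script. Its argument "deltas" is a list that holds one entry, the list of rows, each a list of 7 numbers: the shift along the tool's x, y, z in m, then the turn, a rotation vector about the tool's x, y, z in degrees, then the opening in per cent of the stroke, from 0 (shut) to 100 (fully open). A call has 1 to 8 rows; each row is the pose to reach, as a shift and turn from the pose commanded when the call began, along the tool's axes at that moment; what a row does not reach only later rows make up. A row lasts 1/10 s, in which the tool goes at most 50 mm and 8.59 degrees, less where a joint would pass 70% of its speed; a pose out of reach is approached as far as the arm can. A call with a gripper value outside its range is refused whole. The fingers move at their own pace and stop on an object; the grip force is fixed at half the most. Time passes only in rows, so rows that repeat a pose let the fingers close. It gives the time, the measured TCP pose, the force, the opening and the grip force at its end, in the units of the state.
- bot.state(): the state, without advancing time (a new reading comes with each control period).
- bot.read_camera(name): name is "scene" or "top" or "wrist"; returns a dict with "color" (420x560x3 uint8, red, green, blue), "mtx" (3x3 intrinsics, pixels), "k1" (the pictures are not rectified: a ray, as slopes to the right and down, at radius r is drawn at 1 + k1 r^2 times it, then the intrinsics apply), "origin" and "rotation" of the camera in the world. Camera axes: x right, y down, z forward; pixel columns grow to the right and rows downward; lengths in m; the calibration is good to about 2 mm. A picture is of the moment at which its call begins. There is no depth.
- bot.finish_job(): hands the job in; it is judged then, once.
Trained networks look in a picture, given as the dict that the camera call returned (one of the last four; its "shot" number tells which), for a name from the list of things; names that differ only in an ending like _2 or _b are one class to them, and where a whole thing is asked for, a point or a joint stands for the part that bears it (a point fixed in the world has none). Each returns a list of dicts, best first, with "score" (0 to 1); they miss things now and then, are a little off and sometimes report something else, mostly with a low value. They report only what shows in the picture. A call takes as long as a camera call. They do not tell look-alikes from the thing itself.
- bot.look_for(picture, name): "position" ([x, y, z] in m, in world coordinates, good to about 4 mm: the middle of the surface that is visible of it).
The state is a dict: "time_s": time; "joints": joint angles; "joint_velocities": joint speeds; "joint_torque": joint torques, N m; "eef_pos": TCP position; "tool_rot": TCP orientation; "force": force on the tool from outside, world axes, zero at the start; "ft_torque": the same for the moment, N m; "finger_gap": finger opening in m; "grasp_force": force on a finger pad.
Only numpy, scipy, OpenCV 4.12 (cv2) and the standard library are available. Lean on these libraries where they do the work, as an engineer would, in place of code of your own. Each camera call takes 0.05 s, during which the arm holds its last target. There are 200 camera calls.

### The job

Pack a lantern maker's tray: stand the glue bottle with the pointed nozzle in the square well, stand the battery candle with the flame in the round cup, and slip the full (largest) tape roll over the spindle with the half-used (middle-sized) roll flat on top of it. The used-up smallest roll, the flat-capped bottle and the flat-lidded pot do not belong: leave them where they stand.

Things in the scene. Friction and masses are not known exactly. Their poses are not given: they have to be found in the camera images.
- full_roll: Ring of black tape on a brown cardboard core, lying flat; the largest of three rolls, the full one: outer diameter 64 mm, hole diameter 38 mm, height 24 mm (core 24.5 mm). Origin: centre of its underside; z is its axis.
- half_roll: Ring of black tape on a brown cardboard core, lying flat; the middle-sized of three rolls, half used: outer diameter 54 mm, hole diameter 38 mm, height 24 mm (core 24.5 mm). Origin: centre of its underside; z is its axis.
- spent_roll: Ring of black tape on a brown cardboard core, lying flat; the smallest of three rolls, thin-walled and used up; it does not belong in the tray: outer diameter 45 mm, hole diameter 38 mm, height 24 mm (core 24.5 mm). Origin: centre of its underside; z is its axis.
- glue_bottle: White round bottle, standing, with a blue pointed nozzle: body diameter 34 mm straight up to 66 mm, then a shoulder; nozzle tip at 101 mm. Origin: centre of its underside; z up its axis.
- flat_bottle: Look-alike that does not belong in the tray: the same white bottle (34 mm diameter, straight to 66 mm) but with a wide flat blue cap, 29 mm diameter, top at 90 mm. Origin: centre of its underside; z up its axis.
- flame_candle: Battery candle: white plastic cylinder, diameter 40 mm, 34 mm high, standing, with a small 16 mm high flame tip on top (total 50 mm). Origin: centre of its underside; z up its axis.
- flat_pot: Look-alike that does not belong in the tray: white plastic pot of the same diameter 40 mm and 34 mm height, with a flat white lid and no flame (total 39 mm). Origin: centre of its underside; z up its axis.
- spindle_holder: Fixed wooden holder, one of three in a row (94 mm between centres along their y axes, order varies) in a plywood tray; base 86 mm square, 6 mm thick. Origin: centre of the base's underside, 6 mm above the table; base top at z = 6 mm. Has an upright spindle, 16 mm diameter, tapered top, 54 mm tall above the base top; rolls rest on the base. Tray: 292 x 96 mm, rim 12 mm above the table, long along y.
- square_holder: Fixed wooden holder, one of three in a row (94 mm between centres along their y axes, order varies) in a plywood tray; base 86 mm square, 6 mm thick. Origin: centre of the base's underside, 6 mm above the table; base top at z = 6 mm. Has a square well for a bottle: 56 mm inside, walls 4 mm thick, 28 mm tall (rim at z = 34 mm); its floor is the base top.
- round_holder: Fixed wooden holder, one of three in a row (94 mm between centres along their y axes, order varies) in a plywood tray; base 86 mm square, 6 mm thick. Origin: centre of the base's underside, 6 mm above the table; base top at z = 6 mm. Has a round cup for a candle: 60 mm inner diameter, wall 4 mm thick, 14 mm tall (rim at z = 20 mm); its floor is the base top.
Not all that is in view belongs to the job. Leave any pink look-alike of the full_roll alone.

How it is judged:
By the outcome, as a careful person would: the job done as asked, in the order asked, and still so for the second after the job is handed in, with the robot touching nothing.
It also fails if it takes over 120 s, if anything falls off the work surface, if the arm or the gripper's body presses on something with over 40 N, if the wrist force passes 120 N, or if a joint passes its speed limit or range.

## Working session

There is one attempt and no reset: what is moved stays moved. The work goes in short steps, Python scripts to look and compute and a tool call to move; the robot and the scene stay as the last step left them, time stands still between calls to the robot, and variables do not carry over. Pictures are saved under pics/ and viewed, at most 14 in all, crops included, and the job is handed in when it is done.

Besides the shell and the picture viewer there is one more tool, called after "Request:" as name(argument=value, ...), one argument or row to a line, values as JSON. jog_arm: Moves the arm, as the interface text tells. Its arguments: {"type":"object","properties":{"deltas":{"type":"array","items":{"type":"array","items":{"type":"array","items":{"type":"number"}}}}},"required":["deltas"]}

```bash
mkdir -p pics; cat > h.py <<'E'
import numpy as np, cv2
from bench import bot
from scipy.spatial.transform import Rotation as R
def pix2world(p,uv,z):
    K=np.array(p["mtx"]);o=np.array(p["origin"]);Rm=np.array(p["rotation"])
    if Rm.shape!=(3,3): Rm=R.from_quat(Rm.ravel()).as_matrix()
    d=cv2.undistortPoints(np.array([[uv]],float),K,np.array([p["k1"],0,0,0,0]))[0,0]
    r=Rm@np.array([d[0],d[1],1]); return o+r*(z-o[2])/r[2]
def world2pix(p,X):
    K=np.array(p["mtx"]);o=np.array(p["origin"]);Rm=np.array(p["rotation"])
    c=Rm.T@(np.array(X)-o); s=c[:2]/c[2]; s=s*(1+p["k1"]*(s@s)); return (K[:2,:2]@s+K[:2,2]).round(0)
def save(p,name,crop=None,scale=1):
    im=np.array(p["color"])[:,:,::-1]
    if crop: x0,y0,x1,y1=crop; im=im[y0:y1,x0:x1]
    cv2.imwrite("pics/"+name,cv2.resize(im,None,fx=scale,fy=scale,interpolation=cv2.INTER_CUBIC))
E
python3 - <<'E'
from h import *
print({k:np.round(v,3).tolist() for k,v in bot.state().items()})
for c in("top","scene"):
    p=bot.read_camera(c); save(p,c+"1.png",scale=1.4)
    print(c,np.round(p["origin"],3),np.round(p["rotation"],3).tolist(),p["k1"])
    for n in "full_roll half_roll spent_roll glue_bottle flat_bottle flame_candle flat_pot spindle_holder square_holder round_holder".split():
        for d in bot.look_for(p,n):
            print(n,np.round(d["position"],3),round(d["score"],2),world2pix(p,d["position"]))
E
```

```text
{'time_s': 0.0, 'joints': [1.161, 0.412, -0.013, 1.597, 0.006, 1.134, -0.082], 'joint_velocities': [-0.001, -0.001, 0.001, -0.001, -0.002, 0.0, 0.0], 'joint_torque': [-0.002, -60.063, 0.681, -29.941, 0.014, 0.011, 0.0], 'eef_pos': [0.209, -0.588, 0.255], 'tool_rot': [0.985, 0.17, -0.0, -0.001], 'force': [1.015, 0.315, 1.015], 'ft_torque': [0.052, -0.016, 0.01], 'grasp_force': 0.0, 'finger_gap': 0.085}
top [0.387 0.027 1.586] [-0.705, 0.708, -0.022, 0.039] -0.11878996595625912Traceback (most recent call last):
  File "<stdin>", line 8, in <module>
  File "h.py", line 11, in world2pix
    c=Rm.T@(np.array(X)-o); s=c[:2]/c[2]; s=s*(1+p["k1"]*(s@s)); return (K[:2,:2]@s+K[:2,2]).round(0)
      ~~~~^^~~~~~~~~~~~~~~
ValueError: matmul: Input operand 1 has a mismatch in its core dimension 0, with gufunc signature (n?,k),(k,m?)->(n?,m?) (size 3 is different from 4)
```

```bash
sed -i 's/    c=Rm.T@/    if Rm.shape!=(3,3): Rm=R.from_quat(Rm.ravel()).as_matrix()\n    c=Rm.T@/' h.py
python3 - <<'E'
from h import *
for c in("top","scene"):
    p=bot.read_camera(c); save(p,c+"1.png",scale=1.4)
    print(c,np.round(p["origin"],3),np.round(p["rotation"],3).tolist(),p["k1"])
    for n in "full_roll half_roll spent_roll glue_bottle flat_bottle flame_candle flat_pot spindle_holder square_holder round_holder".split():
        for d in bot.look_for(p,n):
            print(n,np.round(d["position"],3),round(d["score"],2),world2pix(p,d["position"]))
E
```

```text
top [0.387 0.027 1.586] [-0.705, 0.708, -0.022, 0.039] -0.11878996595625912
full_roll [0.458 0.362 0.022] 0.84 [187. 233.]
full_roll [0.454 0.462 0.024] 0.8 [155. 234.]
full_roll [0.348 0.385 0.025] 0.57 [179. 269.]
half_roll [0.459 0.049 0.024] 0.63 [291. 232.]
spent_roll [ 0.476 -0.26   0.023] 0.64 [395. 226.]
glue_bottle [ 0.468 -0.153  0.088] 0.7 [362. 227.]
glue_bottle [ 0.467 -0.363  0.07 ] 0.69 [433. 227.]
flat_bottle [ 0.465 -0.155  0.089] 0.66 [362. 228.]
flame_candle [0.51  0.158 0.036] 0.73 [254. 214.]
flat_pot [0.477 0.265 0.035] 0.67 [219. 226.]
spindle_holder [ 0.641 -0.078  0.015] 0.57 [333. 172.]
square_holder [0.644 0.02  0.011] 0.58 [301. 171.]
round_holder [0.647 0.109 0.011] 0.57 [271. 170.]
scene [1.293 0.187 0.662] [0.563, 0.699, -0.337, -0.283] -0.011734488721127976
full_roll [0.363 0.393 0.025] 0.79 [431. 204.]
full_roll [0.469 0.464 0.021] 0.77 [464. 235.]
full_roll [0.471 0.365 0.019] 0.61 [421. 230.]
half_roll [0.474 0.056 0.02 ] 0.74 [296. 213.]
spent_roll [ 0.485 -0.256  0.012] 0.67 [178. 201.]
spent_roll [ 0.485 -0.359  0.048] 0.31 [139. 185.]
glue_bottle [ 0.485 -0.362  0.046] 0.61 [139. 185.]
flat_bottle [ 0.48  -0.153  0.053] 0.96 [215. 192.]
flame_candle [0.526 0.161 0.031] 0.5 [335. 228.]
flame_candle [0.493 0.266 0.034] 0.24 [381. 225.]
flame_candle [ 0.481 -0.155  0.053] 0.23 [214. 192.]
flat_pot [0.495 0.264 0.033] 0.59 [380. 226.]
spindle_holder [ 0.652 -0.073  0.014] 0.94 [225. 254.]
square_holder [0.652 0.014 0.017] 0.55 [262. 259.]
round_holder [0.651 0.11  0.011] 0.82 [305. 268.]
```

View pics/top1.png

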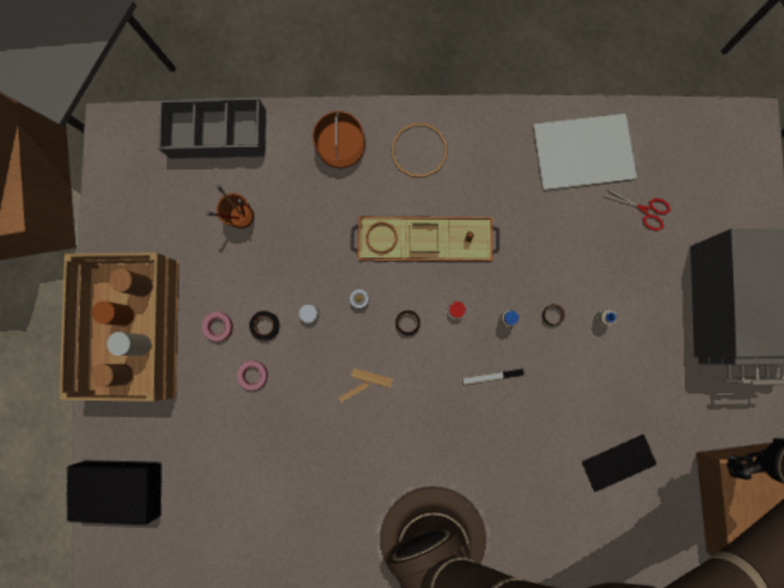

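View pics/scene1.png

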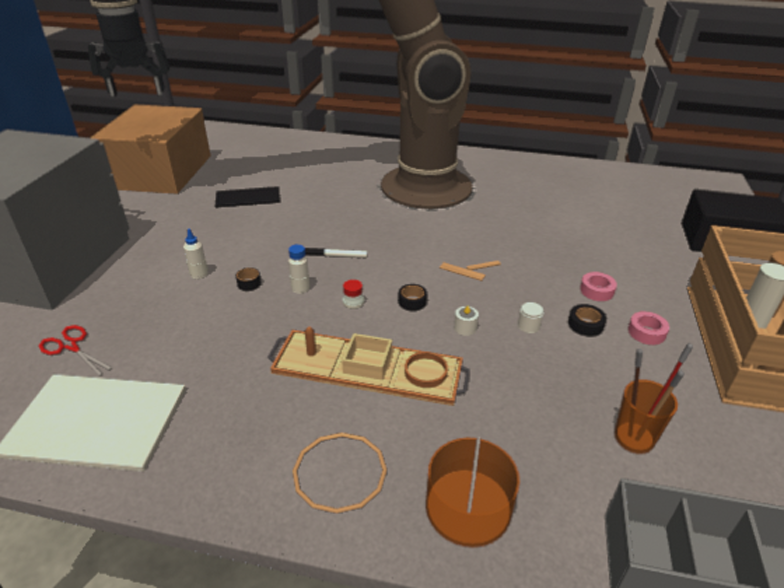

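Top view (scaled ×1.4): tray at (425,240), with round cup (381,238), square well (424,238) and spindle (469,238).

- **Bottles:** (609,318) has a small pointed blue nozzle, so it is the glue bottle. (511,318) has a wide flat cap, so I leave it.
- **Candle or pot:** (359,299) has a flame, so it is the candle. (308,314) is the flat pot.
- **Rolls:** the black ones are (264,325) largest = full, (407,322) = half and (553,315) smallest = spent. The pink ones at (217,326) and (252,376) are look-alikes.

I'll confirm these in one crop.

```bash
python3 -c "
import cv2;im=cv2.imread('pics/scene1.png')[215:420,170:680];cv2.imwrite('pics/crop1.png',cv2.resize(im,None,fx=1.56,fy=1.56,interpolation=2))"
```

```text
(no output)
```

View pics/crop1.png

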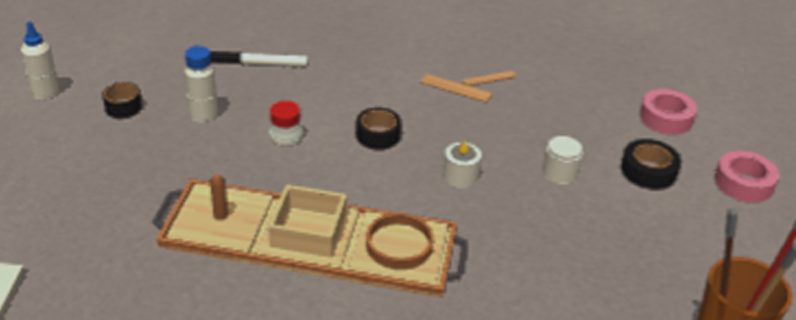

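The crop confirms it: nozzle bottle (40,65), flame candle (462,165), full black roll (652,163), half roll (379,128). Moving above the glue bottle.

Request:
jog_arm(
  deltas=[
    [[0.04,-0.016,-0.01,0,0,-8.5,100],[0.08,-0.032,-0.01,0,0,-17,100],[0.125,-0.05,-0.01,0,0,-25.5,100],[0.17,-0.068,-0.01,0,0,-34,100],[0.215,-0.086,0,0,0,-42.5,100],[0.26,-0.104,0,0,0,-51,100],[0.29,-0.116,0,0,0,-59.5,100],[0.317,-0.127,0,0,0,-68,100]],
  ],
)

```text
time_s: 2.0
eef_pos: [0.4672, -0.361, 0.2564]
tool_rot: [0.719, 0.695, 0.0, 0.0]
force: [0.6, -0.3, 0.3]
finger_gap: 0.0856
grasp_force: 0.0
```

Request:
jog_arm(
  deltas=[
    [[0,0,0,0,0,-2.4,100],[0,0,0,0,0,-2.4,100],[0,0,0,0,0,-2.4,100]],
  ],
)

```text
time_s: 2.3
eef_pos: [0.465, -0.3636, 0.2562]
tool_rot: [0.708, 0.706, -0.0, -0.0]
force: [-0.4, -0.4, 0.8]
finger_gap: 0.0856
grasp_force: 0.0
```

```bash
cat >> h.py <<'E'
def st():
    s=bot.state(); Rm=R.from_quat(s["tool_rot"]).as_matrix()
    print("t",round(s["time_s"],2),"tcp",np.round(s["eef_pos"],4),"toolx",np.round(Rm[:,0],3),"tooly",np.round(Rm[:,1],3),"z",np.round(Rm[:,2],3),"F",np.round(s["force"],1),"gap",round(s["finger_gap"],4),"gf",round(s["grasp_force"],1),"q",np.round(s["joints"],2)); return s
E
python3 - <<'E'
from h import *
st(); p=bot.read_camera("wrist"); save(p,"w1.png"); print(np.round(p["origin"],3),world2pix(p,[.467,-.363,0]))
for d in bot.look_for(p,"glue_bottle"): print(np.round(d["position"],3),round(d["score"],2),world2pix(p,d["position"]))
E
```

```text
t 2.3 tcp [ 0.465  -0.3636  0.2562] toolx [ 0.003  1.    -0.   ] tooly [ 1.    -0.003 -0.   ] z [-0. -0. -1.] F [-0.4 -0.4  0.8] gap 0.0856 gf 0.0 q [ 0.86  0.38 -0.37  1.66  0.15  1.12  0.45]
[ 0.465 -0.285  0.374] [283. 176.]
[ 0.47  -0.357  0.069] 0.79 [287. 185.]
```

View pics/w1.png

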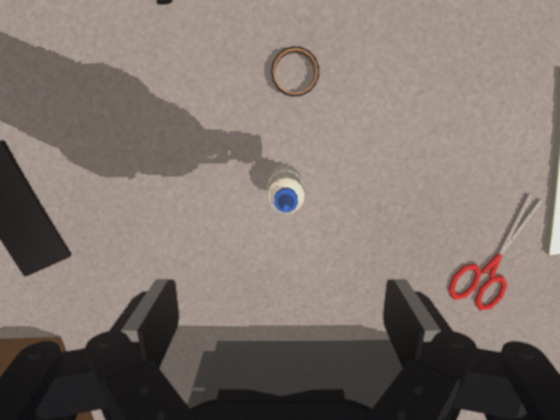

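The wrist view shows the nozzle tip near (287,207), and the white body's shoulder disc centred near (286,194).

```bash
python3 - <<'E'
from h import *
p=bot.read_camera("wrist")
print(pix2world(p,(287,207),.1),pix2world(p,(286,193),.066))
E
```

```text
[ 0.46967551 -0.36754791  0.1       ] [ 0.4693606  -0.36485629  0.066     ]
```

Request:
jog_arm(
  deltas=[
    [[-0.002,0.0045,0.04,0,0,0,100],[-0.002,0.0045,0.08,0,0,0,100],[-0.002,0.0045,0.12,0,0,0,100],[-0.002,0.0045,0.15,0,0,0,100],[-0.002,0.0045,0.175,0,0,0,100],[-0.002,0.0045,0.192,0,0,0,100],[-0.002,0.0045,0.192,0,0,0,60],[-0.002,0.0045,0.192,0,0,0,30]],
  ],
)

```text
time_s: 3.25
eef_pos: [0.47, -0.3654, 0.0646]
tool_rot: [0.708, 0.707, -0.0, -0.0]
force: [0.8, 0.1, 0.3]
finger_gap: 0.0593
grasp_force: 0.0
```

Request:
jog_arm(
  deltas=[
    [[0,0,0,0,0,0,10],[0,0,0,0,0,0,10],[0,0,0,0,0,0,10],[0,0,0,0,0,0,10],[0,0,0,0,0,0,10]],
  ],
)

```text
time_s: 3.75
eef_pos: [0.4706, -0.3656, 0.0659]
tool_rot: [0.707, 0.707, -0.0, 0.001]
force: [-1.1, 0.5, 6.1]
finger_gap: 0.0323
grasp_force: 59.4
```

Request:
jog_arm(
  deltas=[
    [[0,0,-0.04,0,0,0,10],[0,0,-0.085,0,0,0,10],[0.02,0.01,-0.125,0,0,0,10],[0.06,0.03,-0.14,0,0,0,10],[0.105,0.05,-0.14,0,0,0,10],[0.15,0.07,-0.14,0,0,0,10],[0.195,0.09,-0.14,0,0,0,10],[0.24,0.11,-0.14,0,0,0,10]],
  ],
)

```text
time_s: 4.55
eef_pos: [0.5807, -0.1233, 0.2052]
tool_rot: [0.707, 0.707, 0.0, 0.001]
force: [0.0, -1.2, -1.5]
finger_gap: 0.0322
grasp_force: 59.9
```

Request:
jog_arm(
  deltas=[
    [[0.045,0.02,0,0,0,0,10],[0.085,0.04,0,0,0,0,10],[0.12,0.054,0,0,0,0,10],[0.141,0.065,0,0,0,0,10],[0.141,0.065,0,0,0,0,10],[0.141,0.065,0,0,0,0,10]],
  ],
)

```text
time_s: 5.15
eef_pos: [0.6451, 0.0164, 0.2045]
tool_rot: [0.707, 0.707, -0.0, 0.0]
force: [0.3, -0.8, -0.9]
finger_gap: 0.0318
grasp_force: 59.9
```

```bash
python3 - <<'E'
from h import *
st(); p=bot.read_camera("wrist"); save(p,"w2.png",scale=1.4)
for n in("square_holder","round_holder","spindle_holder"):
  for d in bot.look_for(p,n): print(n,np.round(d["position"],3),round(d["score"],2),world2pix(p,d["position"]))
E
```

```text
t 5.15 tcp [0.6451 0.0164 0.2045] toolx [-0.001  1.    -0.   ] tooly [1.    0.001 0.   ] z [ 0. -0. -1.] F [ 0.3 -0.8 -0.9] gap 0.0318 gf 59.9 q [ 0.21  0.53 -0.44  1.58  0.25  1.09 -0.3 ]
square_holder [0.647 0.018 0.01 ] 0.8 [283. 188.]
round_holder [0.648 0.108 0.011] 0.71 [285.  83.]
spindle_holder [ 0.674 -0.041  0.012] 0.63 [312. 251.]
```

View pics/w2.png

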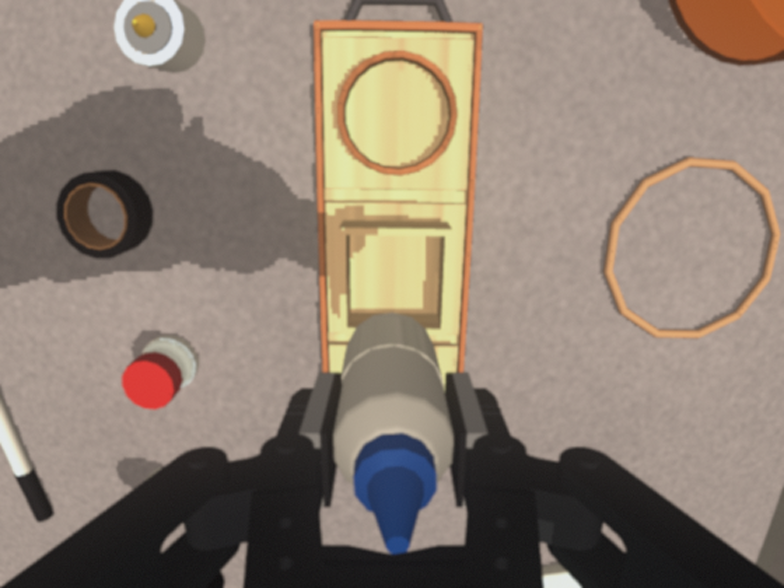

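Wrist view (×1.4): base divider lines at rows 203 and 343 put the well centre near (394,273). The round cup rim is centred near (396,112), the candle top near (149,30) and the half roll's hole top near (96,216).

```bash
python3 - <<'E'
from h import *
p=bot.read_camera("wrist")
for n,u,v,z in(("sq",394,273,.012),("cup",396,112,.026),("candle",149,30,.034),("half",96,216,.0245)): print(n,pix2world(p,(u/1.4,v/1.4),z).round(4))
E
```

```text
sq [0.6455 0.0107 0.012 ]
cup [0.6468 0.1073 0.026 ]
candle [0.5139 0.1527 0.034 ]
half [0.4635 0.0511 0.0245]
```

Request:
jog_arm(
  deltas=[
    [[-0.003,0.001,0.03,0,0,0,10],[-0.003,0.001,0.06,0,0,0,10],[-0.003,0.001,0.085,0,0,0,10],[-0.003,0.001,0.105,0,0,0,10],[-0.003,0.001,0.117,0,0,0,10],[-0.003,0.001,0.123,0,0,0,10],[-0.003,0.001,0.126,0,0,0,10],[-0.003,0.001,0.126,0,0,0,10]],
  ],
)

```text
time_s: 6.2
eef_pos: [0.6465, 0.0129, 0.0788]
tool_rot: [0.707, 0.707, 0.0, 0.0]
force: [-0.0, -0.2, -0.9]
finger_gap: 0.0323
grasp_force: 59.9
```

Request:
jog_arm(
  deltas=[
    [[0,0,0.0013,0,0,0,10],[0,0,0.0013,0,0,0,10],[0,0,0.0013,0,0,0,40],[0,0,0.0013,0,0,0,70],[0,0,0.0013,0,0,0,100],[0,0,0.0013,0,0,0,100],[0,0,0.0013,0,0,0,100]],
  ],
)

```text
time_s: 6.9
eef_pos: [0.6462, 0.013, 0.077]
tool_rot: [0.707, 0.707, -0.0, 0.0]
force: [0.1, 0.6, -0.2]
finger_gap: 0.0854
grasp_force: 0.0
```

Request:
jog_arm(
  deltas=[
    [[0,0,-0.03,0,0,0,100],[0,0,-0.06,0,0,0,100],[0.02,-0.02,-0.09,0,0,0,100],[0.06,-0.055,-0.11,0,0,0,100],[0.09,-0.09,-0.12,0,0,0,100],[0.12,-0.12,-0.12,0,0,0,100],[0.14,-0.132,-0.12,0,0,0,100],[0.14,-0.132,-0.12,0,0,0,100]],
  ],
)

```text
time_s: 7.7
eef_pos: [0.5121, 0.1569, 0.1978]
tool_rot: [0.705, 0.709, 0.001, -0.0]
force: [0.5, -0.2, 0.4]
finger_gap: 0.0853
grasp_force: 0.0
```

```bash
python3 - <<'E'
from h import *
st(); p=bot.read_camera("wrist"); save(p,"w3.png",scale=1.4)
for n in("flame_candle",):
  for d in bot.look_for(p,n): print(n,np.round(d["position"],3),round(d["score"],2),world2pix(p,d["position"])*1.4)
E
```

```text
t 7.7 tcp [0.5121 0.1569 0.1978] toolx [-0.006  1.     0.001] tooly [1.    0.006 0.001] z [ 0.001  0.001 -1.   ] F [ 0.5 -0.2  0.4] gap 0.0853 gf 0.0 q [ 0.03  0.37 -0.52  1.86  0.22  0.97 -0.58]
flame_candle [0.511 0.161 0.033] 0.96 [392. 273.]
```

View pics/w3.png

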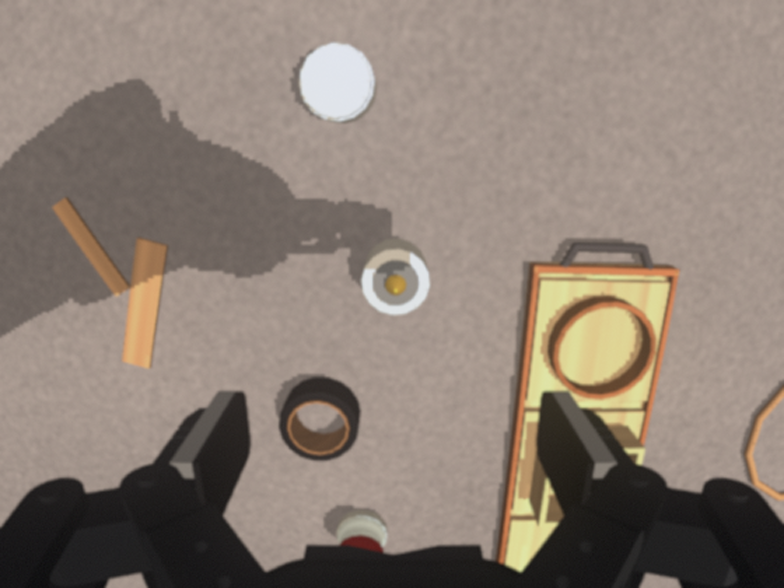

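The candle with its flame is near (396,281), and the half roll's hole is near (319,428). The pot at (337,82) is clear of the fingers.

```bash
python3 - <<'E'
from h import *
p=bot.read_camera("wrist");st()
for n,u,v,z in(("cup",600,347,.026),("candle",396,281,.034),("half",319,429,.0245)): print(n,pix2world(p,(u/1.4,v/1.4),z).round(4))
E
```

```text
t 7.85 tcp [0.5148 0.1522 0.197 ] toolx [ 0.001  1.    -0.001] tooly [ 1.    -0.001  0.   ] z [ 0.    -0.001 -1.   ] F [-0.  -0.7 -0.1] gap 0.0851 gf 0.0 q [ 0.03  0.37 -0.51  1.85  0.22  0.97 -0.58]
cup [0.6453 0.1073 0.026 ]
candle [0.5162 0.1526 0.034 ]
half [0.4654 0.0479 0.0245]
```

Request:
jog_arm(
  deltas=[
    [[0.001,0,0.04,0,0,0,100],[0.001,0,0.08,0,0,0,100],[0.001,0,0.115,0,0,0,100],[0.001,0,0.14,0,0,0,100],[0.001,0,0.152,0,0,0,100],[0.001,0,0.157,0,0,0,100],[0.001,0,0.157,0,0,0,60],[0.001,0,0.157,0,0,0,40]],
  ],
)

```text
time_s: 8.65
eef_pos: [0.5152, 0.1541, 0.0411]
tool_rot: [0.707, 0.707, 0.001, 0.0]
force: [-0.2, -1.0, 0.1]
finger_gap: 0.0588
grasp_force: 0.0
```

Request:
jog_arm(
  deltas=[
    [[0,0,0,0,0,0,20],[0,0,0,0,0,0,20],[0,0,0,0,0,0,20],[0,0,0,0,0,0,20],[0,0,-0.01,0,0,0,20],[0,0,-0.03,0,0,0,20],[0,0,-0.05,0,0,0,20],[0,0,-0.05,0,0,0,20]],
  ],
)

```text
time_s: 9.45
eef_pos: [0.5159, 0.1548, 0.0932]
tool_rot: [0.707, 0.707, 0.002, 0.001]
force: [-0.1, 0.4, -0.5]
finger_gap: 0.0369
grasp_force: 60.1
```

Request:
jog_arm(
  deltas=[
    [[-0.008,0.025,-0.015,0,0,0,20],[-0.022,0.06,-0.015,0,0,0,20],[-0.035,0.095,-0.015,0,0,0,20],[-0.043,0.12,-0.015,0,0,0,20],[-0.0465,0.13,-0.015,0,0,0,20],[-0.0465,0.13,-0.015,0,0,0,20],[-0.0465,0.13,-0.015,0,0,0,20]],
  ],
)

```text
time_s: 10.15
eef_pos: [0.6428, 0.1083, 0.1046]
tool_rot: [0.707, 0.707, -0.0, -0.001]
force: [-0.1, 1.0, -0.5]
finger_gap: 0.0368
grasp_force: 60.3
```

```bash
python3 - <<'E'
from h import *
st(); p=bot.read_camera("wrist"); save(p,"w4.png",scale=1.4)
E
```

```text
t 10.15 tcp [0.6428 0.1083 0.1046] toolx [-0.001  1.     0.   ] tooly [ 1.     0.001 -0.002] z [-0.002  0.    -1.   ] F [-0.1  1.  -0.5] gap 0.0368 gf 60.3 q [ 0.06  0.65 -0.44  1.64  0.33  0.92 -0.5 ]
```

View pics/w4.png

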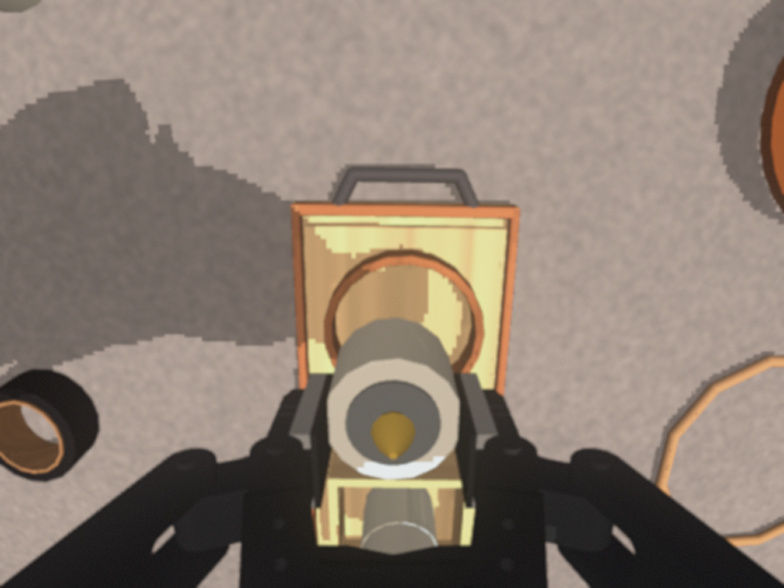

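Well and bottle look good. The cup centre is at column 404 and the candle at column 393, so it needs about +4.5 mm in x.

Request:
jog_arm(
  deltas=[
    [[0,0.0045,0.01,0,0,0,20],[0,0.0045,0.025,0,0,0,20],[0,0.0045,0.038,0,0,0,20],[0,0.0045,0.045,0,0,0,20],[0,0.0045,0.049,0,0,0,20],[0,0.0045,0.051,0,0,0,20],[0,0.0045,0.051,0,0,0,20],[0,0.0045,0.051,0,0,0,20]],
  ],
)

```text
time_s: 11.0
eef_pos: [0.649, 0.1076, 0.0543]
tool_rot: [0.707, 0.707, 0.0, 0.0]
force: [-0.1, 0.7, -0.1]
finger_gap: 0.0366
grasp_force: 60.4
```

Request:
jog_arm(
  deltas=[
    [[0,0,0.001,0,0,0,20],[0,0,0.001,0,0,0,50],[0,0,0.001,0,0,0,80],[0,0,0.001,0,0,0,100],[0,0,0.001,0,0,0,100],[0,0,-0.02,0,0,0,100],[0,0,-0.05,0,0,0,100],[0,0,-0.08,0,0,0,100]],
  ],
)

```text
time_s: 11.8
eef_pos: [0.6483, 0.1075, 0.1344]
tool_rot: [0.707, 0.707, -0.0, -0.0]
force: [-0.2, 0.2, 0.4]
finger_gap: 0.0851
grasp_force: 0.0
```

Request:
jog_arm(
  deltas=[
    [[0.03,-0.02,-0.04,0,0,0,100],[0.065,-0.05,-0.07,0,0,0,100],[0.1,-0.075,-0.07,0,0,0,100],[0.14,-0.105,-0.07,0,0,0,100],[0.18,-0.135,-0.07,0,0,0,100],[0.215,-0.162,-0.07,0,0,0,100],[0.24,-0.18,-0.07,0,0,0,100],[0.253,-0.19,-0.07,0,0,0,100]],
  ],
)

```text
time_s: 12.6
eef_pos: [0.4563, 0.3634, 0.2044]
tool_rot: [0.706, 0.709, 0.0, -0.0]
force: [0.3, -0.4, 0.2]
finger_gap: 0.0855
grasp_force: 0.0
```

Request:
jog_arm(
  deltas=[
    [[0,0,0,0,0,0,100],[0,0,0,0,0,0,100]],
  ],
)

```text
time_s: 12.8
eef_pos: [0.4599, 0.3592, 0.2038]
tool_rot: [0.708, 0.707, -0.0, 0.001]
force: [0.1, -0.7, -0.1]
finger_gap: 0.0854
grasp_force: 0.0
```

```bash
python3 - <<'E'
from h import *
st(); p=bot.read_camera("wrist"); save(p,"w5.png",scale=1.4)
for d in bot.look_for(p,"full_roll"): print(np.round(d["position"],3),round(d["score"],2),world2pix(p,d["position"])*1.4)
E
```

```text
t 12.8 tcp [0.4599 0.3592 0.2038] toolx [ 0.001  1.    -0.001] tooly [ 1.    -0.001  0.   ] z [ 0.    -0.001 -1.   ] F [ 0.1 -0.7 -0.1] gap 0.0854 gf 0.0 q [-0.34  0.45 -0.55  1.73  0.27  1.04 -0.98]
[0.456 0.473 0.023] 0.95 [385.   74.2]
[0.354 0.392 0.026] 0.84 [214.2 219.8]
[0.458 0.366 0.023] 0.57 [390.6 261.8]
```

View pics/w5.png

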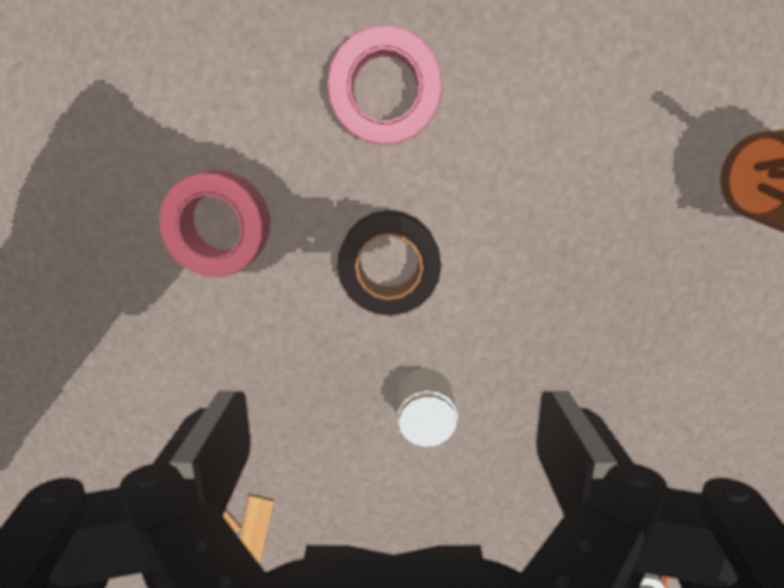

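The black full roll's hole is centred at (389,266). The pink rolls at (385,85) and (214,224) are clear of the finger path.

```bash
python3 - <<'E'
from h import *
p=bot.read_camera("wrist");s=st()
w=pix2world(p,(389.5/1.4,264/1.4),.0245);print(w, w-s["eef_pos"])
E
```

```text
t 12.95 tcp [0.4604 0.3586 0.2037] toolx [ 0.003  1.    -0.001] tooly [ 1.    -0.003  0.   ] z [ 0.    -0.001 -1.   ] F [-0.2  0.2 -0.9] gap 0.0855 gf 0.0 q [-0.34  0.45 -0.55  1.73  0.27  1.04 -0.98]
[0.45838023 0.36410098 0.0245    ] [-0.00197557  0.00548291 -0.17920404]
```

Request:
jog_arm(
  deltas=[
    [[0.0045,-0.002,0.04,0,0,0,100],[0.0045,-0.002,0.085,0,0,0,100],[0.0045,-0.002,0.125,0,0,0,100],[0.0045,-0.002,0.15,0,0,0,100],[0.0045,-0.002,0.167,0,0,0,100],[0.0045,-0.002,0.1765,0,0,0,100],[0.0045,-0.002,0.1765,0,0,0,90],[0.0045,-0.002,0.1765,0,0,0,75]],
  ],
)

```text
time_s: 13.75
eef_pos: [0.4575, 0.3649, 0.0281]
tool_rot: [0.708, 0.707, 0.0, 0.0]
force: [0.6, -0.3, -0.0]
finger_gap: 0.0648
grasp_force: 0.0
```

Request:
jog_arm(
  deltas=[
    [[0,0,0,0,0,0,50],[0,0,0,0,0,0,50],[0,0,0,0,0,0,50],[0,0,0,0,0,0,50]],
  ],
)

```text
time_s: 14.15
eef_pos: [0.4576, 0.3655, 0.0289]
tool_rot: [0.707, 0.707, 0.001, 0.0]
force: [-0.4, 0.3, 6.6]
finger_gap: 0.0609
grasp_force: 65.7
```

Request:
jog_arm(
  deltas=[
    [[0,0,-0.03,0,0,0,50],[0,0,-0.07,0,0,0,50],[0,0,-0.11,0,0,0,50],[-0.02,0.01,-0.145,0,0,0,50],[-0.055,0.023,-0.16,0,0,0,50],[-0.095,0.04,-0.165,0,0,0,50],[-0.135,0.057,-0.165,0,0,0,50],[-0.175,0.074,-0.165,0,0,0,50]],
  ],
)

```text
time_s: 14.95
eef_pos: [0.5313, 0.1884, 0.1934]
tool_rot: [0.707, 0.707, 0.001, 0.001]
force: [1.1, 0.6, -1.1]
finger_gap: 0.0609
grasp_force: 65.7
```

Request:
jog_arm(
  deltas=[
    [[-0.04,0.017,0,0,0,0,50],[-0.08,0.034,0,0,0,0,50],[-0.12,0.051,0,0,0,0,50],[-0.16,0.068,0,0,0,0,50],[-0.2,0.085,0,0,0,0,50],[-0.235,0.1,0,0,0,0,50],[-0.26,0.11,0,0,0,0,50],[-0.27,0.114,0,0,0,0,50]],
  ],
)

```text
time_s: 15.75
eef_pos: [0.6451, -0.0841, 0.1924]
tool_rot: [0.709, 0.705, -0.0, 0.001]
force: [-1.1, 0.4, -0.8]
finger_gap: 0.0608
grasp_force: 65.7
```

Request:
jog_arm(
  deltas=[
    [[0,0,0,0,0,0,50],[0,0,0,0,0,0,50],[0,0,0,0,0,0,50]],
  ],
)

```text
time_s: 16.05
eef_pos: [0.6443, -0.0775, 0.1927]
tool_rot: [0.706, 0.708, 0.0, -0.0]
force: [-0.6, 0.2, -1.5]
finger_gap: 0.0609
grasp_force: 65.7
```

```bash
python3 - <<'E'
from h import *
st(); p=bot.read_camera("wrist"); save(p,"w6.png",scale=1.4)
for x in ([.6465,-.08,.012],[.6465,-.08,.066]): print(world2pix(p,x)*1.4)
for d in bot.look_for(p,"spindle_holder"): print(np.round(d["position"],3),round(d["score"],2),world2pix(p,d["position"])*1.4)
E
```

```text
t 16.05 tcp [ 0.6443 -0.0775  0.1927] toolx [-0.003  1.     0.001] tooly [1.    0.003 0.   ] z [ 0.     0.001 -1.   ] F [-0.6  0.2 -1.5] gap 0.0609 gf 65.7 q [ 0.34  0.55 -0.43  1.58  0.25  1.07 -0.15]
[396.2 277.2]
[397.6 305.2]
[ 0.644 -0.066  0.012] 0.64 [392.  254.8]
[0.65  0.067 0.013] 0.2 [403.2  15.4]
```

View pics/w6.png

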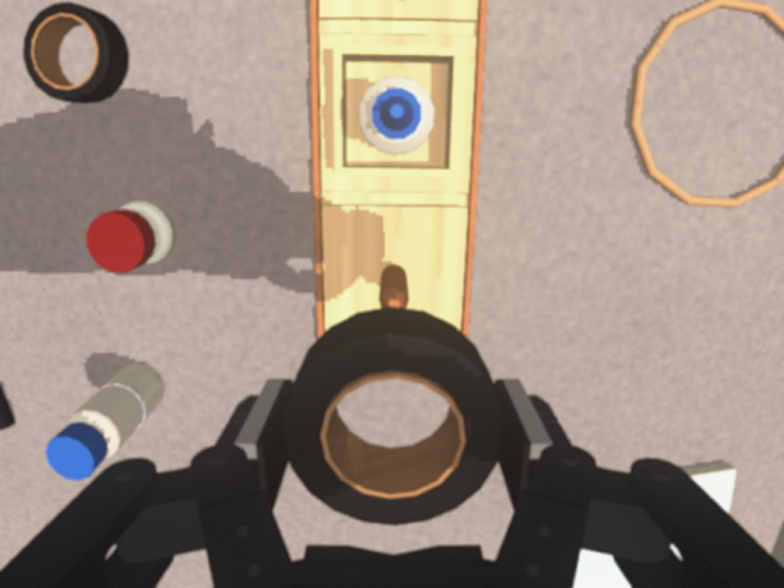

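The spindle top shows at (393,298) and its base near (394,272), which puts it at about (0.645, −0.0775). The roll is already over it, so I descend.

Request:
jog_arm(
  deltas=[
    [[0.001,0.001,0.03,0,0,0,50],[0.001,0.001,0.06,0,0,0,50],[0.001,0.001,0.085,0,0,0,50],[0.001,0.001,0.105,0,0,0,50],[0.001,0.001,0.125,0,0,0,50],[0.001,0.001,0.14,0,0,0,50],[0.001,0.001,0.149,0,0,0,50],[0.001,0.001,0.149,0,0,0,50]],
  ],
)

```text
time_s: 16.95
eef_pos: [0.645, -0.0786, 0.0424]
tool_rot: [0.707, 0.707, -0.001, -0.001]
force: [-0.1, 0.1, -0.7]
finger_gap: 0.0606
grasp_force: 65.7
```

Request:
jog_arm(
  deltas=[
    [[0,0,0.001,0,0,0,50],[0,0,0.0015,0,0,0,50],[0,0,0.0015,0,0,0,50]],
  ],
)

```text
time_s: 17.25
eef_pos: [0.6462, -0.0791, 0.0428]
tool_rot: [0.707, 0.707, 0.0, 0.001]
force: [-0.2, 0.4, -0.6]
finger_gap: 0.0608
grasp_force: 65.7
```

Request:
jog_arm(
  deltas=[
    [[0,0,0.001,0,0,0,50],[0,0,0.001,0,0,0,50],[0,0,0.001,0,0,0,75],[0,0,0.001,0,0,0,100],[0,0,0.001,0,0,0,100],[0,0,-0.03,0,0,0,100],[0,0,-0.07,0,0,0,100],[0,0,-0.11,0,0,0,100]],
  ],
)

```text
time_s: 18.05
eef_pos: [0.6453, -0.0789, 0.1528]
tool_rot: [0.707, 0.707, -0.0, -0.001]
force: [0.5, 0.9, 0.5]
finger_gap: 0.0857
grasp_force: 0.0
```

Request:
jog_arm(
  deltas=[
    [[0.01,-0.02,-0.035,0,0,0,100],[0.035,-0.05,-0.045,0,0,0,100],[0.06,-0.085,-0.045,0,0,0,100],[0.085,-0.12,-0.045,0,0,0,100],[0.105,-0.15,-0.045,0,0,0,100],[0.12,-0.172,-0.045,0,0,0,100],[0.1285,-0.181,-0.045,0,0,0,100],[0.1285,-0.181,-0.045,0,0,0,100]],
  ],
)

```text
time_s: 18.85
eef_pos: [0.4644, 0.0504, 0.1975]
tool_rot: [0.707, 0.708, 0.0, 0.0]
force: [0.4, 0.1, 0.3]
finger_gap: 0.085
grasp_force: 0.0
```

Request:
jog_arm(
  deltas=[
    [[0,0,0,0,0,0,100],[0,0,0,0,0,0,100]],
  ],
)

```text
time_s: 19.05
eef_pos: [0.4659, 0.0487, 0.1969]
tool_rot: [0.708, 0.706, 0.0, 0.0]
force: [0.1, -0.4, -0.2]
finger_gap: 0.0854
grasp_force: 0.0
```

```bash
python3 - <<'E'
from h import *
s=st(); p=bot.read_camera("wrist"); save(p,"w7.png",scale=1.4)
print(world2pix(p,[.4645,.0495,.0245])*1.4)
for d in bot.look_for(p,"half_roll"): print(np.round(d["position"],3),round(d["score"],2),world2pix(p,d["position"])*1.4)
E
```

```text
t 19.05 tcp [0.4659 0.0487 0.1969] toolx [0.002 1.    0.   ] tooly [ 1.    -0.002  0.   ] z [ 0.  0. -1.] F [ 0.1 -0.4 -0.2] gap 0.0854 gf 0.0 q [ 0.26  0.26 -0.54  2.01  0.17  0.92 -0.37]
[390.6 274.4]
[0.461 0.049 0.022] 0.83 [385.  274.4]
```

View pics/w7.png

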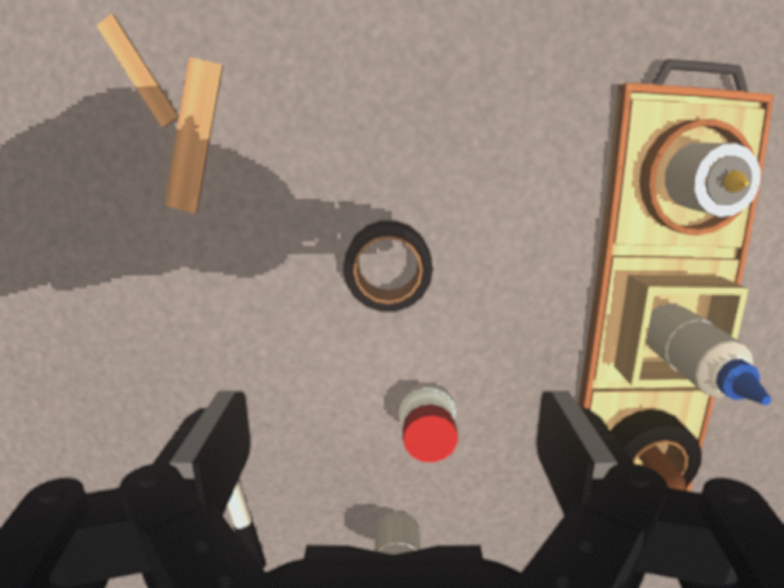

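Half roll hole at (388,270), so about (0.463, 0.052). The full roll, bottle and candle all sit properly in the tray.

Request:
jog_arm(
  deltas=[
    [[0.003,-0.0025,0.04,0,0,0,100],[0.003,-0.0025,0.085,0,0,0,100],[0.003,-0.0025,0.12,0,0,0,100],[0.003,-0.0025,0.145,0,0,0,100],[0.003,-0.0025,0.161,0,0,0,100],[0.003,-0.0025,0.1695,0,0,0,100],[0.003,-0.0025,0.1695,0,0,0,80],[0.003,-0.0025,0.1695,0,0,0,60]],
  ],
)

```text
time_s: 19.95
eef_pos: [0.4627, 0.0525, 0.0279]
tool_rot: [0.707, 0.707, 0.0, 0.0]
force: [0.2, -0.7, 0.5]
finger_gap: 0.0592
grasp_force: 0.0
```

Request:
jog_arm(
  deltas=[
    [[0,0,0,0,0,0,40],[0,0,0,0,0,0,40],[0,0,0,0,0,0,40],[0,0,0,0,0,0,40]],
  ],
)

```text
time_s: 20.35
eef_pos: [0.463, 0.0526, 0.0286]
tool_rot: [0.707, 0.707, 0.001, 0.001]
force: [-1.4, 0.6, 6.9]
finger_gap: 0.0514
grasp_force: 63.3
```

Request:
jog_arm(
  deltas=[
    [[0,0,-0.03,0,0,0,40],[0,0,-0.07,0,0,0,40],[0,0,-0.11,0,0,0,40],[-0.01,0.015,-0.145,0,0,0,40],[-0.03,0.04,-0.16,0,0,0,40],[-0.055,0.075,-0.165,0,0,0,40],[-0.08,0.11,-0.165,0,0,0,40],[-0.105,0.145,-0.165,0,0,0,40]],
  ],
)

```text
time_s: 21.15
eef_pos: [0.6085, -0.0539, 0.1936]
tool_rot: [0.707, 0.707, 0.0, 0.001]
force: [0.0, -0.0, -1.1]
finger_gap: 0.0512
grasp_force: 63.2
```

Request:
jog_arm(
  deltas=[
    [[-0.015,0.022,0,0,0,0,40],[-0.0245,0.036,0,0,0,0,40],[-0.0265,0.038,0,0,0,0,40],[-0.0265,0.038,0,0,0,0,40],[-0.0265,0.038,0,0,0,0,40]],
  ],
)

```text
time_s: 21.65
eef_pos: [0.6443, -0.078, 0.1927]
tool_rot: [0.707, 0.707, -0.0, -0.0]
force: [-0.3, 0.0, -0.7]
finger_gap: 0.0513
grasp_force: 63.2
```

```bash
python3 - <<'E'
from h import *
st(); p=bot.read_camera("wrist"); save(p,"w8.png",scale=1.4)
for x in ([.645,-.0775,.036],[.645,-.0775,.066]): print(world2pix(p,x)*1.4)
E
```

```text
t 21.65 tcp [ 0.6443 -0.078   0.1927] toolx [-0.001  1.     0.   ] tooly [ 1.     0.001 -0.   ] z [-0.  0. -1.] F [-0.3  0.  -0.7] gap 0.0513 gf 63.2 q [ 0.36  0.55 -0.45  1.58  0.26  1.07 -0.16]
[394.8 282.8]
[394.8 298.2]
```

View pics/w8.png

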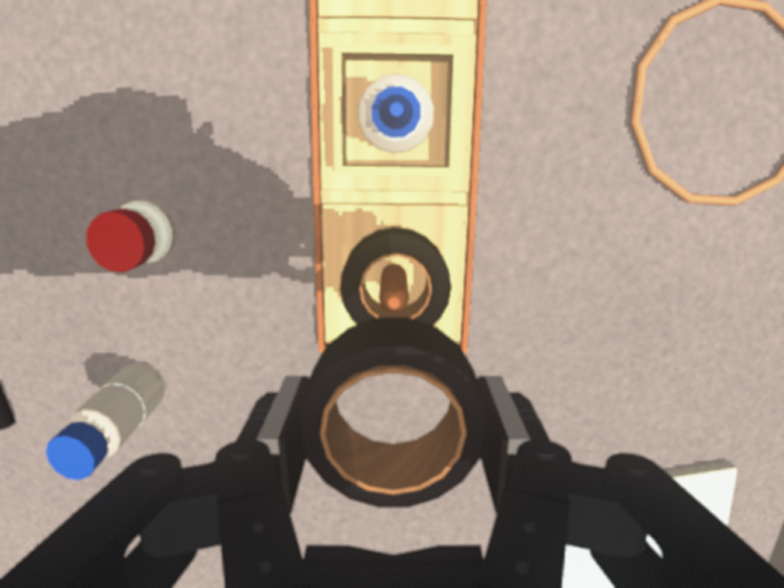

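The spindle tip at (394,300) is as predicted, the full roll is centred on it, and the held roll is aligned. Lowering.

Request:
jog_arm(
  deltas=[
    [[0,0.001,0.03,0,0,0,40],[0,0.001,0.06,0,0,0,40],[0,0.001,0.08,0,0,0,40],[0,0.001,0.1,0,0,0,40],[0,0.001,0.115,0,0,0,40],[0,0.001,0.123,0,0,0,40],[0,0.001,0.1265,0,0,0,40],[0,0.001,0.1265,0,0,0,40]],
  ],
)

```text
time_s: 22.5
eef_pos: [0.6462, -0.0788, 0.0662]
tool_rot: [0.707, 0.707, 0.0, 0.0]
force: [0.0, 0.6, -0.9]
finger_gap: 0.0513
grasp_force: 63.2
```

Request:
jog_arm(
  deltas=[
    [[0,0,0.0015,0,0,0,40],[0,0,0.0015,0,0,0,40],[0,0,0.0015,0,0,0,65],[0,0,0.0015,0,0,0,90],[0,0,0.0015,0,0,0,100],[0,0,0.0015,0,0,0,100]],
  ],
)

```text
time_s: 23.1
eef_pos: [0.6462, -0.079, 0.0646]
tool_rot: [0.707, 0.707, 0.0, 0.0]
force: [0.3, 0.7, 1.0]
finger_gap: 0.0853
grasp_force: 0.0
```

Request:
jog_arm(
  deltas=[
    [[0,0,-0.03,0,0,0,100],[0,0,-0.07,0,0,0,100],[0,0,-0.11,0,0,0,100],[-0.02,-0.03,-0.14,0,0,0,100],[-0.04,-0.075,-0.15,0,0,0,100],[-0.06,-0.12,-0.15,0,0,0,100],[-0.07,-0.15,-0.15,0,0,0,100],[-0.07,-0.15,-0.15,0,0,0,100]],
  ],
)

```text
time_s: 23.9
eef_pos: [0.4922, -0.1515, 0.2147]
tool_rot: [0.709, 0.706, -0.002, 0.0]
force: [1.1, 0.6, -0.3]
finger_gap: 0.0853
grasp_force: 0.0
```

```bash
python3 - <<'E'
from h import *
st(); p=bot.read_camera("scene"); save(p,"s2.png",crop=(120,150,490,310),scale=2.1)
E
```

```text
t 23.9 tcp [ 0.4922 -0.1515  0.2147] toolx [ 0.005  1.    -0.002] tooly [ 1.    -0.005 -0.002] z [-0.002 -0.002 -1.   ] F [ 1.1  0.6 -0.3] gap 0.0853 gf 0.0 q [ 0.6   0.31 -0.48  1.88  0.17  0.99  0.04]
```

View pics/s2.png

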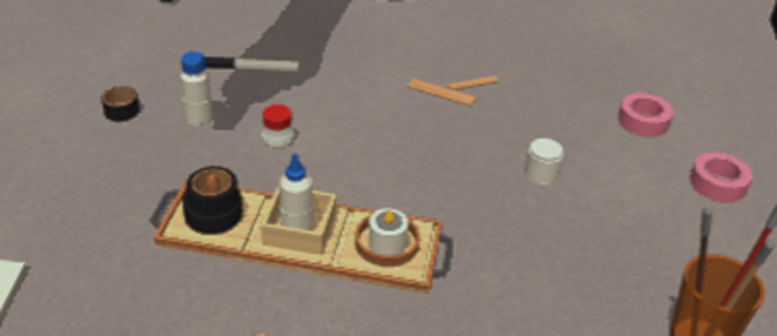

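The picture shows both rolls stacked on the spindle (212,198), the glue bottle upright in the well (297,200), and the candle standing in the cup (388,233). The look-alikes haven't moved, so I'm handing it in.

Request:
jog_arm(
  deltas=[
    [[0,0,0,0,0,0,100],[0,0,0,0,0,0,100],[0,0,0,0,0,0,100]],
  ],
)

```text
time_s: 24.25
eef_pos: [0.4971, -0.1481, 0.2143]
tool_rot: [0.707, 0.708, 0.0, -0.0]
force: [-0.2, 0.2, 0.4]
finger_gap: 0.0857
grasp_force: 0.0
```

```bash
python3 -c "
from bench import bot
print(bot.finish_job())"
```

```text
the job is handed in; nothing more can be done
None
```

The tray is packed and handed in at about 24 s: glue bottle in the square well, candle in the round cup, half roll on top of the full roll on the spindle, and the things that don't belong left where they stood.

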